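# Push the outlet tube home in a water purifier

## Task

Two brass tubes stand in the opened kit carton. Take the longer one and push its lower, chamfered end into the open push-fit port on the water purifier's sloping back panel, on past the seal until it bottoms, so that the black insertion mark meets the mouth of the port. The fitting gives a little in its rubber grommet: push firmly enough, but do not ram it; then let go, and leave the other things on the worktop where they are.

Things in the scene. Friction and masses are not known exactly. Their poses are not given: they have to be found in the camera images.
- long_tube: The tube to fit: rigid straight brass tube, 15 mm diameter, 140 mm long, about 56 g. Origin at the centre of its chamfered lower end face (12 mm across, full diameter 4 mm up), which goes into the port; its z axis runs along it to the plain upper end. A thin black insertion mark runs round it 32 mm from the chamfered end. At the start it stands upright, chamfered end down, in the carton.
- port_mouth (a point): Centre of the open port's mouth: a push-fit fitting, 30 mm outer diameter, standing 42 mm out of the sloping panel. z is the port's axis, pointing out; it leans 35 degrees from vertical towards the purifier's own -x. A lead-in cone 20 mm wide narrows to a 16.6 mm bore 5 mm down. The fitting sits in a rubber grommet: pushed, it sinks along its axis (about 1.7 N per mm, at most 12 mm) and springs back when let go.
- port_stop (a point): Centre of the solid stop on which the tube bottoms, 32 mm below port_mouth on the same axis; same axes; sinks with the fitting. On the way the seal, four sprung rubber arcs, is met 14 mm below the mouth: spreading it takes about 10 to 20 N over a few millimetres, then the tube drags at about 5 to 10 N as far as the stop. The seal holds the tube once it is let go.
- purifier: White worktop water purifier, 260 mm wide, 300 mm deep, 215 mm high, fixed; origin at the centre of its underside, z up, its sloping panel facing its own -x. The panel carries two equal fittings 84 mm apart, symmetric about its middle; one, on either side, is the open port, the other has a blanking plug. The housing rises upright 55 mm behind where the port axes meet the panel.
- short_tube: The shorter brass tube, 15 mm diameter, 95 mm long, to be left standing in the other hole of the carton (holes 104 mm apart). Origin at the centre of its lower end, z up along it.
- kit_carton: Opened cardboard carton 133 x 206 mm, 52 mm high, fixed; origin at the centre of its underside, z up. Its insert has two holes on its y axis, 52 mm either side of the middle, 40 mm deep with 2.5 mm play, so a tube may lean a little; the tubes' lower ends rest 6 mm above the worktop, the insert's top is 46 mm above it. Two end flaps hang outwards.
- mug: White mug, 82 mm across, 95 mm high, bystander; origin at the centre of its underside.
- grease_jar: Small clear jar, 48 mm across, 42 mm high, bystander; origin at the centre of its underside.
- spanner: Steel spanner 170 mm long lying flat, bystander; origin under its middle, its x axis runs along it.
- outlet_port: The open push-fit fitting with its grommet; origin where its axis meets the panel, 42 mm below port_mouth along the axis while the fitting is not pushed in; this origin stays fixed. x, y, z axes as the purifier's.

How it is judged (in metres and radians):
On the way, in this order (a step that is already met when the one before it is completed fails the run):
1. the long tube is lifted clear of the carton (height (world z) of long_tube above 0.07 m), for 0.1 s.
2. its chamfered end has entered the open port in line with it (z of long_tube in the frame of port_mouth below -0.006 m and distance between long_tube and port_stop below 0.03 m and angle between the z axis of long_tube and the z axis of port_mouth, either way round below 0.15 rad), for 0.1 s.
At the end, for the whole second after the job is handed in: The long tube's chamfered end rests within 2.5 mm of the centre of the tube stop in the open port, in line with the port within 0.08 rad, still and let go (distance between long_tube and port_stop below 0.0025 m and angle between the z axis of long_tube and the z axis of port_stop, either way round below 0.08 rad and linear speed of long_tube below 0.02 m/s and angular speed of long_tube below 0.2 rad/s); the robot touches nothing.
It fails at once if the tube is rammed: more than 70 N between it and the port (contact force between long_tube and outlet_port above 70 N).
It fails at once if the short tube is pulled out or shifted by more than 15 mm (distance of short_tube from where it was at the start of the episode above 0.015 m).
It fails at once if the mug is shifted by more than 30 mm (distance of mug from where it was at the start of the episode above 0.03 m).
It fails at once if the grease jar is shifted by more than 30 mm (distance of grease_jar from where it was at the start of the episode above 0.03 m).
It fails at once if the spanner is shifted by more than 30 mm (distance of spanner from where it was at the start of the episode above 0.03 m).
It also fails if it takes over 42 s, if anything falls off the work surface, if the arm or the gripper's body presses on something with over 40 N, if the wrist force passes 120 N, or if a joint passes its speed limit or range.

## Robot

A 6-joint arm with a two-finger parallel gripper is mounted at the origin on the work surface. World frame = base frame: x ahead of the robot, y to its left, z up, the work surface at z = 0. Lengths are in mm, angles in rad, forces in N, time in s.
With the tool pointing down it reaches from about 300 to 775 mm from the base axis. Payload 14.6 kg.
Tool frame: the origin (TCP) lies on the centre line of the jaws, within the pads' length; the fingertips stand manip.tcp_to_tips ahead of it and the grasp point (between the pads) lies 5 mm behind it (manip.tcp_to_tips is the distance from the TCP to the fingertips, in mm); z points along the fingers, y is the direction in which the jaws open and shut (so a half turn about z gives the same grasp; the last joint's range is limited). The gripper opens to 94 mm and grips with 3 to 60 N. Pads are 16 mm wide; open, the fingers measure 119 mm over their backs; the gripper's body (75 mm by 177 mm) begins 78 mm behind the grasp point.
Start: joints at [-1.236, 0.3, 1.521, -0, 1.321, -0.067], TCP at [215.084, -506.19, 219.446] pointing down, gripper open.
Joint ranges: [-3.03, 3.03], [-0.79, 2.21], [0.23, 2.52], [-1.04, 4.18], [0, 3.07], [-2.55, 2.55]. Speed limits (rad/s): [2.22, 2.22, 2.57, 3.14, 3.14, 3.14].

## Interface

Orientations are given as [roll, pitch, yaw] about the fixed x, y, z axes, in that order (R = Rz(yaw) Ry(pitch) Rx(roll)).
In Python, from cell import manip, optics, workorder gives the robot as it stands. The module is installed in compiled form; this text tells all that it offers.
- The arm moves only by the tool jog_arm, never from a script. Its argument "deltas" is text: rows parted by semicolons, each of 5 numbers parted by spaces: the shift along the tool's x, y, z in mm, then the turn about the tool's z in rad, then the finger opening in mm, from 0 to 94. In form: tx ty tz twist grip; .... A call has exactly 10 rows; each row is the pose to reach, as a shift and turn from the pose commanded when the call began, along the tool's axes at that moment; what a row does not reach only later rows make up. A row lasts 1/8 s, in which the tool goes at most 62.5 mm and 10.7 degrees, less where a joint would pass 70% of its speed; a pose out of reach is approached as far as the arm can. A call with a gripper value outside its range is refused whole. The fingers move at their own pace and stop on an object; "squeeze" is the grip in N (left out, the last holds). Time passes only in rows, so rows that repeat a pose let the fingers close, or fill a call up. It gives the time, the measured TCP pose, the force and the opening at its end, in the units of the state.
- manip.read_state(): the state, without advancing time (a new reading comes with each control period).
- optics.camera(name): name is "scene" or "top" or "wrist"; returns (picture, depth): 400x640x3 uint8, red, green, blue; 400x640 float32, mm along the optical axis (not along the pixel's ray), 0 where there is no reading.
- optics.get_calibration(name): a dict with "intrinsics" (3x3 intrinsics, pixels), "R" (3x3) and "t" (3): a world point X has camera coordinates R X + t; the wrist camera has in their place "hand_eye" (4x4, takes a point from camera to tool coordinates, whose origin is the TCP and whose axes are the flange's). Camera axes: x right, y down, z forward; pixel columns grow to the right and rows downward; lengths in mm; the calibration is good to about 2 mm. A picture is of the moment at which its call begins: read the wrist's pose just before it. get_calibration takes no time and is no camera call.
- workorder.sign_off(): hands the job in, once; it reports no verdict.
The state is a dict: "clock": time; "joints": joint angles; "qd": joint speeds; "effort": joint torques, N m; "eef_pos": TCP position; "eef_rot": TCP orientation; "wrist_force": force on the tool from outside, world axes, zero at the start; "moment": the same for the moment, N m; "finger_gap": finger opening in mm.
Only numpy, scipy, OpenCV 4.12 (cv2) and the standard library are available. Lean on these libraries where they do the work, as an engineer would, in place of code of your own. Each camera call takes 0.05 s, during which the arm holds its last target.

## Working session

There is one attempt and no reset: what is moved stays moved. The work goes in short steps, Python scripts to look and compute and a tool call to move; the robot and the scene stay as the last step left them, time stands still between calls to the robot, and variables do not carry over. Pictures are saved under pics/ and viewed, and the job is handed in when it is done.

Besides the shell and the picture viewer there is one more tool, called after "Emit:" by a JSON object that holds its "api" and its "payload", one argument or row to a line. jog_arm: Moves the arm, as the interface text tells. Its arguments: {"type":"object","properties":{"deltas":{"type":"string"},"squeeze":{"type":"number"}},"required":["deltas"]}

```bash
mkdir -p pics; cat > h.py <<'E'
import numpy as np, cv2
from cell import manip, optics, workorder
from scipy.spatial.transform import Rotation as Ro
np.set_printoptions(precision=3,suppress=True)
def save(n,p): cv2.imwrite('pics/'+n+'.png',p[:,:,::-1])
E
python3 - <<'E'
from h import *
s=manip.read_state(); print(s, manip.tcp_to_tips)
for n in ['scene','top','wrist']:
    c=optics.get_calibration(n); print(n,c)
    p,d=optics.camera(n); save(n+'0',p); np.savez(n+'0.npz',p=p,d=d)
E
```

```text
{'clock': 0.0, 'joints': array([-1.236,  0.3  ,  1.522, -0.   ,  1.321, -0.067]), 'qd': array([-0.   , -0.   , -0.001,  0.002, -0.001, -0.001]), 'effort': array([ -0.   , -53.181, -35.274,   0.071,   0.024,  -0.   ]), 'eef_pos': array([ 215.009, -505.965,  218.906]), 'eef_rot': array([-3.14 , -0.   ,  0.402]), 'wrist_force': array([ 0.015, -0.591, -0.355]), 'moment': array([-0.039, -0.003, -0.004]), 'finger_gap': 94.14600869874305} 14.0
scene {'intrinsics': array([[389.59 ,   0.   , 316.573],
       [  0.   , 389.59 , 197.645],
       [  0.   ,   0.   ,   1.   ]]), 'R': array([[ 0.052,  0.999, -0.008],
       [ 0.759, -0.045, -0.65 ],
       [-0.649,  0.028, -0.76 ]]), 't': array([ -17.281, -404.585, 1474.824])}
top {'intrinsics': array([[388.43 ,   0.   , 316.167],
       [  0.   , 388.43 , 203.484],
       [  0.   ,   0.   ,   1.   ]]), 'R': array([[-0.001, -1.   ,  0.009],
       [-0.996,  0.   , -0.094],
       [ 0.094, -0.009, -0.995]]), 't': array([-24.251, 592.807, 944.716])}
wrist {'intrinsics': array([[281.996,   0.   , 321.463],
       [  0.   , 281.996, 205.761],
       [  0.   ,   0.   ,   1.   ]]), 'hand_eye': array([[   0.   ,   -0.972,   -0.236,   68.404],
       [   1.   ,    0.   ,   -0.   ,    1.265],
       [   0.   ,   -0.236,    0.972, -165.289],
       [   0.   ,    0.   ,    0.   ,    1.   ]])}
```

View pics/scene0.png

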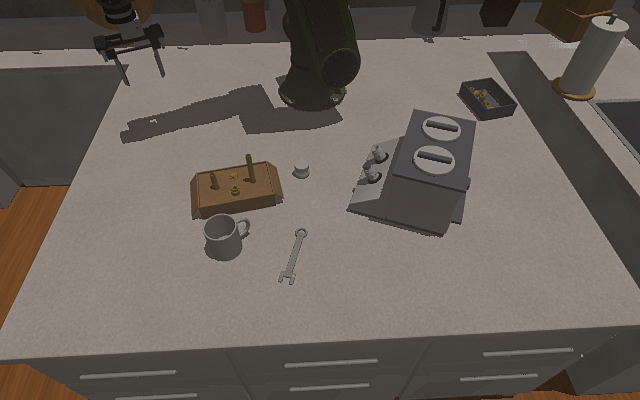

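View pics/top0.png

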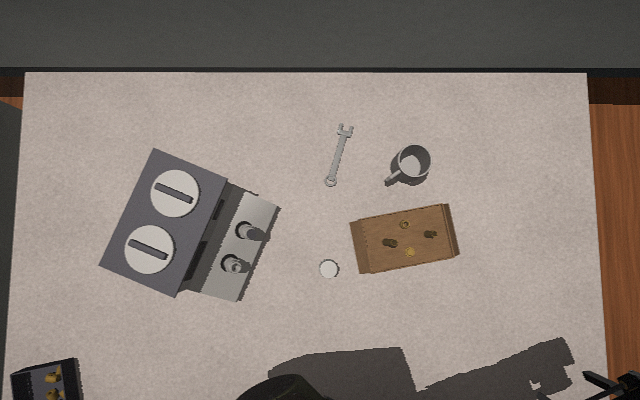

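View pics/wrist0.png

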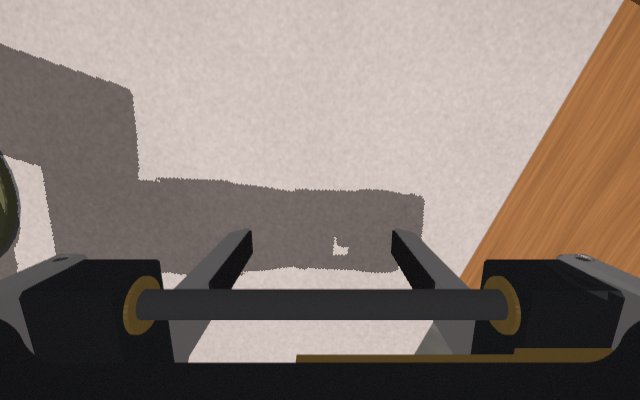

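The long tube is the taller one, at scene (250,167) and top (390,243). The short tube is at top (431,234). The two fittings are at top (250,231) and (234,265). I'll zoom in to see which one is open.

```bash
python3 - <<'E'
from h import *
a=np.load('top0.npz')['p'];b=np.load('scene0.npz')['p']
z=lambda p,x,y,w,h,k:cv2.resize(p[y:y+h,x:x+w],None,fx=k,fy=k,interpolation=cv2.INTER_CUBIC)
save('z1',np.hstack([z(a,180,180,110,125,3.6),z(b,340,130,110,125,3.6)]))
save('z2',np.hstack([z(a,340,190,130,90,3),z(b,180,140,130,90,3)]))
E
```

```text
(no output)
```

View pics/z1.png

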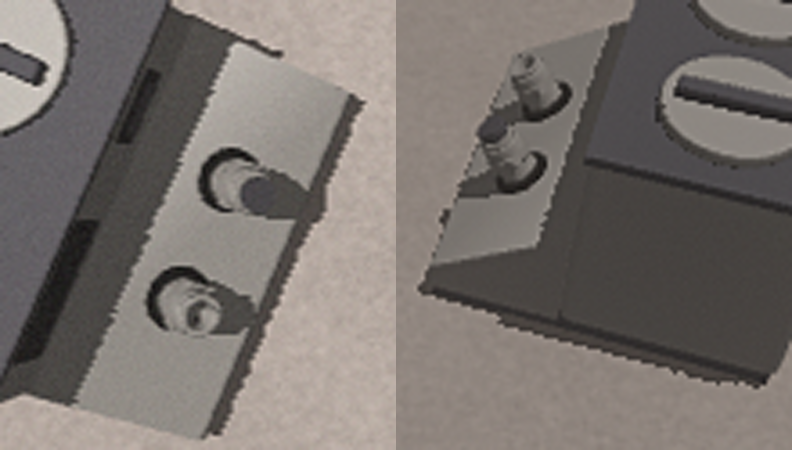

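View pics/z2.png

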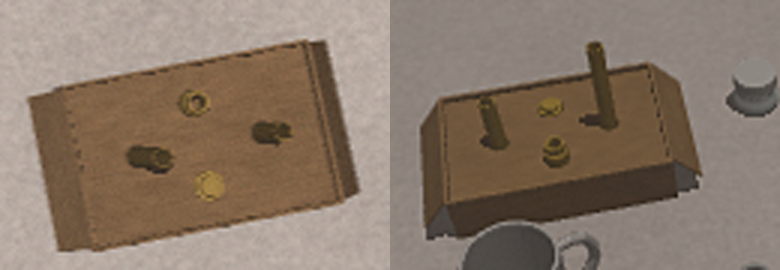

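The open port is the fitting nearer the robot: its mouth is at top ≈(237,268) and scene ≈(376,147). The other fitting has the dark plug. The long tube's top end is at top ≈(394,242) and scene ≈(248,155).

```bash
cat >> h.py <<'E'
def ray(c,u,v):
    K,R,t=c['intrinsics'],c['R'],c['t']
    d=R.T@np.linalg.solve(K,[u,v,1.]); return -R.T@t, d/np.linalg.norm(d)
def tri(rs):
    A=sum(np.eye(3)-np.outer(d,d) for o,d in rs); b=sum((np.eye(3)-np.outer(d,d))@o for o,d in rs)
    X=np.linalg.solve(A,b); return X,[np.linalg.norm((np.eye(3)-np.outer(d,d))@(X-o)) for o,d in rs]
def onz(r,z): o,d=r; return o+d*(z-o[2])/d[2]
def cloud(c,d):
    v,u=np.mgrid[:400,:640]; P=np.stack([u,v,np.ones_like(u)],-1).reshape(-1,3)@np.linalg.inv(c['intrinsics']).T*d.reshape(-1,1)
    return ((P-c['t'])@c['R']).reshape(400,640,3)
def wristcal(s):
    he=optics.get_calibration('wrist')['hand_eye']; T=np.eye(4); T[:3,:3]=Ro.from_euler('xyz',s['eef_rot']).as_matrix(); T[:3,3]=s['eef_pos']
    M=np.linalg.inv(T@he); return dict(intrinsics=optics.get_calibration('wrist')['intrinsics'],R=M[:3,:3],t=M[:3,3])
E
python3 - <<'E'
from h import *
ct,cs=optics.get_calibration('top'),optics.get_calibration('scene')
print('tube top',tri([ray(ct,394.3,242.5),ray(cs,248,155.2)]), onz(ray(ct,394.3,242.5),146),onz(ray(cs,248,155.2),146))
print('mouth',tri([ray(ct,236.5,268),ray(cs,376,147)]))
for n,c in (('top',ct),('scene',cs)):
    P=cloud(c,np.load(n+'0.npz')['d'])
    print(n,'table',P[150:300:10,300] [:,2] if n=='top' else P[200:300:20,330][:,2])
    boxes={'top':(205,190,285,300),'scene':(345,135,400,215)}[n]
    x0,y0,x1,y1=boxes; Q=P[y0:y1,x0:x1].reshape(-1,3); Q=Q[(Q[:,2]>15)&(Q[:,2]<190)]
    # RANSAC plane w/ normal 35 deg from vertical
    rng=np.random.default_rng(0);best=0
    for _ in range(3000):
        a,b,c_=Q[rng.choice(len(Q),3,False)]; m=np.cross(b-a,c_-a); l=np.linalg.norm(m)
        if l<100: continue
        m/=l; m*=np.sign(m[2])
        if abs(np.degrees(np.arccos(m[2]))-35)>6: continue
        I=abs((Q-a)@m)<2
        if I.sum()>best: best=I.sum();J=I
    W=Q[J];m=np.linalg.svd(W-W.mean(0))[2][2]; m*=np.sign(m[2])
    print(best,len(Q),'n',m,'tilt',np.degrees(np.arccos(m[2])),'az of lean',np.degrees(np.arctan2(m[1],m[0])),W.mean(0))
    C=cv2.minAreaRect
P=cloud(ct,np.load('top0.npz')['d'])
for tag,z0,z1,b in (('housing top',205,230,(90,140,235,300)),('carton',43,60,(340,195,470,280))):
    x0,y0,x1,y1=b;Q=P[y0:y1,x0:x1].reshape(-1,3);Q=Q[(Q[:,2]>z0)&(Q[:,2]<z1)]
    print(tag,cv2.minAreaRect(Q[:,:2].astype(np.float32)),Q[:,2].mean())
E
```

```text
tube top (array([ 495.964, -192.476,  144.146]), [np.float64(2.0327579579998494), np.float64(2.032757957999903)]) [ 495.969 -194.165  146.   ] [ 498.413 -190.015  146.   ]
mouth (array([438.74 , 161.635, 101.355]), [np.float64(4.204034762769891), np.float64(4.20403476276987)])
top table [-0.866  2.216  1.81  -2.618 -4.409 -0.585 -2.844 -3.036  3.31  -0.535
 -2.777  4.509  0.042 -0.722  1.229]
3520 5455 n [-0.222 -0.529  0.819] tilt 35.01035920106384 az of lean -112.7450435272056 [495.655 167.19   70.43 ]
scene table [ 1.026 -3.186 -2.978  1.349 -0.152]
1397 2794 n [-0.222 -0.53   0.819] tilt 35.06207200292635 az of lean -112.70806350503477 [516.269 163.396  71.709]
housing top ((540.868408203125, 290.5033874511719), (93.10918426513672, 211.86708068847656), 67.84321594238281) 211.23952913891296
carton ((506.5678405761719, -244.6217041015625), (136.281494140625, 225.64425659179688), 10.806025505065918) 46.53598326496976
```

Emit:
{"api": "jog_arm", "payload": {
  "deltas": "27 -13 0 0 60; 72 -34 0 0 60; 126 -59 0 0 60; 180 -84 0 0 60; 234 -110 0 0 60; 288 -135 0 0 60; 335 -157 0 0 60; 366 -172 0 0 60; 381 -179 0 0 60; 381 -179 0 0 60"
}}

```text
clock: 1.4
eef_pos: [495.8, -192.3, 219.2]
eef_rot: [-3.141, 0.0, 0.403]
wrist_force: [0.0, -0.5, -1.1]
finger_gap: 60.5
```

```bash
python3 - <<'E'
from h import *
s=manip.read_state(); print(s)
p,d=optics.camera('wrist'); save('w1',p); np.savez('w1.npz',p=p,d=d,pos=s['eef_pos'],rot=s['eef_rot'])
E
```

```text
{'clock': 1.4, 'joints': array([-0.439,  0.26 ,  1.573, -0.   ,  1.309,  0.729]), 'qd': array([-0.034, -0.011,  0.011, -0.004,  0.   , -0.015]), 'effort': array([  2.098, -50.342, -35.71 ,   0.179,  -0.032,   0.352]), 'eef_pos': array([ 495.78 , -192.339,  219.215]), 'eef_rot': array([-3.141,  0.   ,  0.403]), 'wrist_force': array([ 0.004, -0.455, -1.066]), 'moment': array([ 0.028, -0.006, -0.016]), 'finger_gap': 60.51357874873222}
```

View pics/w1.png

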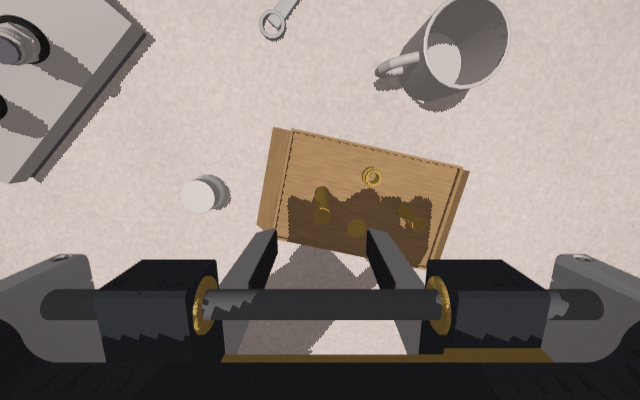

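```bash
python3 - <<'E'
from h import *
z=np.load('w1.npz'); save('w1z',cv2.resize(z['p'][170:250,280:360],None,fx=7,fy=7,interpolation=cv2.INTER_NEAREST))
c=wristcal(dict(eef_pos=z['pos'],eef_rot=z['rot']))
for v in (209,213,217): print(onz(ray(c,322,v),146))
print(z['d'][200:225:3,322])
E
```

```text
[ 503.408 -190.87   146.   ]
[ 500.083 -192.289  146.   ]
[ 496.735 -193.718  146.   ]
[272.085 260.763 247.852 290.178 280.834 270.918 262.441 252.308 354.126]
```

View pics/w1z.png

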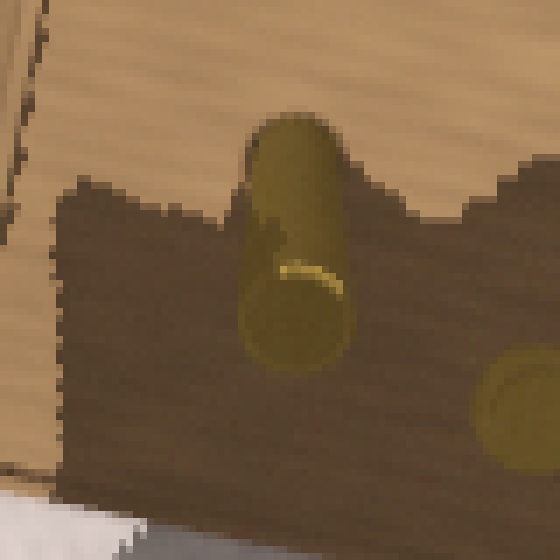

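Emit:
{"api": "jog_arm", "payload": {
  "deltas": "2 1.4 20 0 60; 2 1.4 50 0 60; 2 1.4 80 0 60; 2 1.4 105 0 60; 2 1.4 118 0 60; 2 1.4 118 0 40; 2 1.4 118 0 20; 2 1.4 118 0 8; 2 1.4 118 0 8; 2 1.4 118 0 8",
  "squeeze": 10
}}

```text
clock: 2.7
eef_pos: [498.2, -192.9, 101.7]
eef_rot: [3.141, -0.0, 0.402]
wrist_force: [0.1, 0.0, 1.5]
finger_gap: 14.7
```

Emit:
{"api": "jog_arm", "payload": {
  "deltas": "0 0 -12 0 8; 0 0 -26 0 8; 0 0 -30 0 8; -5 0 -30 0 8; -13.5 0 -30 0 8; -24.5 0 -29 0 8; -35 0 -27 0 8; -46 0 -23 0 8; -55.5 0 -18 0 8; -55.5 0 -18 0 8",
  "squeeze": 7
}}

```text
clock: 3.95
eef_pos: [446.3, -214.9, 119.0]
eef_rot: [-3.141, 0.001, 0.401]
wrist_force: [-0.9, -0.3, 0.3]
finger_gap: 14.7
```

```bash
python3 - <<'E'
from h import *
s=manip.read_state(); print(s['wrist_force'],s['eef_pos'])
p,d=optics.camera('scene'); save('s2',cv2.resize(p[90:240,160:340],None,fx=4,fy=4,interpolation=cv2.INTER_CUBIC))
p,d=optics.camera('wrist'); save('w2',p)
E
```

```text
[-0.872 -0.29   0.272] [ 446.301 -214.931  119.043]
```

View pics/s2.png

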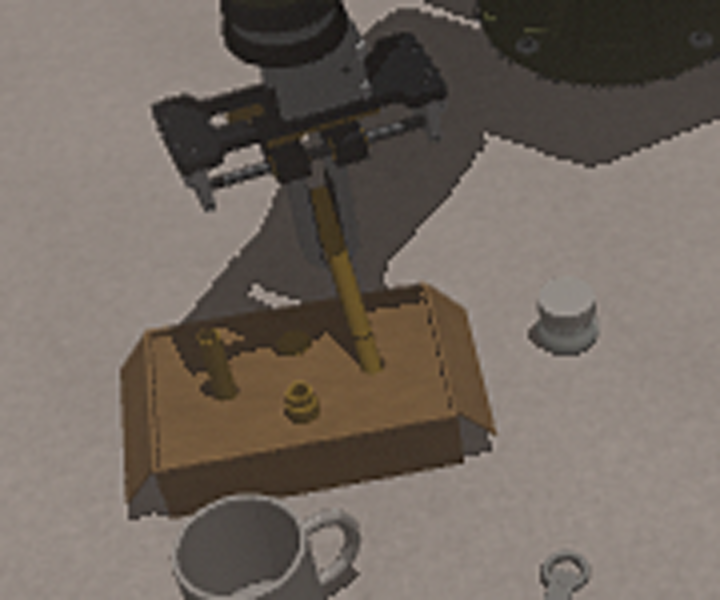

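View pics/w2.png

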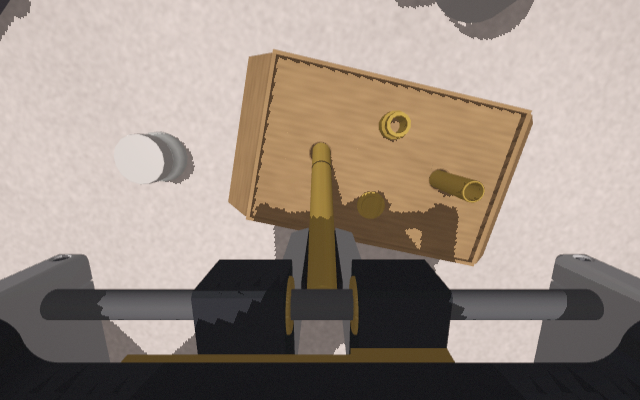

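The tube pivoted in the grip and now leans about 35°. The wrist view shows its tip near (320,150) and the mark at row ~161. Next I'll firm up the grip, lift it out and carry it to a hover over the port.

Emit:
{"api": "jog_arm", "payload": {
  "deltas": "-10 0 -14 0 8; -14 0 -45 0 8; -5 -10 -90 0 8; 5 -40 -108 -0.1 8; 15 -85 -108 -0.26 8; 30 -135 -108 -0.42 8; 45 -185 -108 -0.58 8; 60 -232 -108 -0.70 8; 71 -270 -108 -0.773 8; 74.6 -285.5 -108 -0.773 8",
  "squeeze": 40
}}

```text
clock: 5.3
eef_pos: [403.5, 78.8, 228.5]
eef_rot: [3.14, -0.001, 1.178]
wrist_force: [-0.3, -0.1, 0.1]
finger_gap: 14.4
```

```bash
python3 - <<'E'
from h import *
s=manip.read_state(); print(s)
p,d=optics.camera('wrist'); save('w3',p); np.savez('w3.npz',p=p,d=d,pos=s['eef_pos'],rot=s['eef_rot'])
p,d=optics.camera('scene'); save('s3',cv2.resize(p[50:200,280:460],None,fx=4,fy=4,interpolation=cv2.INTER_CUBIC));np.savez('s3.npz',p=p,d=d)
s=manip.read_state(); print(s['eef_pos'])
p,d=optics.camera('top'); np.savez('t3.npz',p=p,d=d);save('t3',cv2.resize(p[190:340,170:350],None,fx=4,fy=4,interpolation=cv2.INTER_CUBIC))
E
```

```text
{'clock': 5.3, 'joints': array([ 0.104, -0.025,  1.869, -0.   ,  1.296,  0.496]), 'qd': array([ 0.278,  0.002, -0.   , -0.002, -0.001,  0.314]), 'effort': array([ -0.724, -34.122, -35.14 ,   0.209,  -0.005,  -0.8  ]), 'eef_pos': array([403.548,  78.766, 228.477]), 'eef_rot': array([ 3.14 , -0.001,  1.178]), 'wrist_force': array([-0.284, -0.143,  0.142]), 'moment': array([-0.004, -0.04 , -0.002]), 'finger_gap': 14.376320611381406}
[403.738  78.16  228.321]
```

View pics/w3.png

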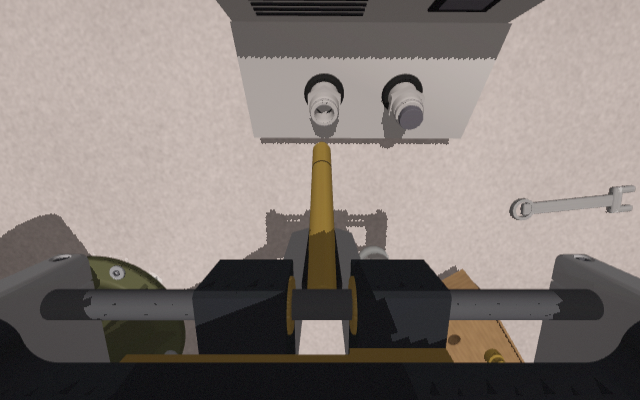

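View pics/s3.png

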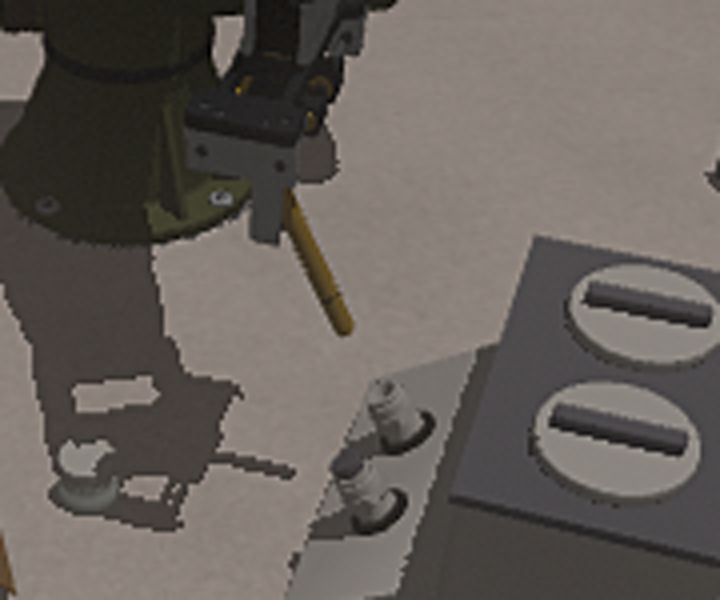

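View pics/t3.png

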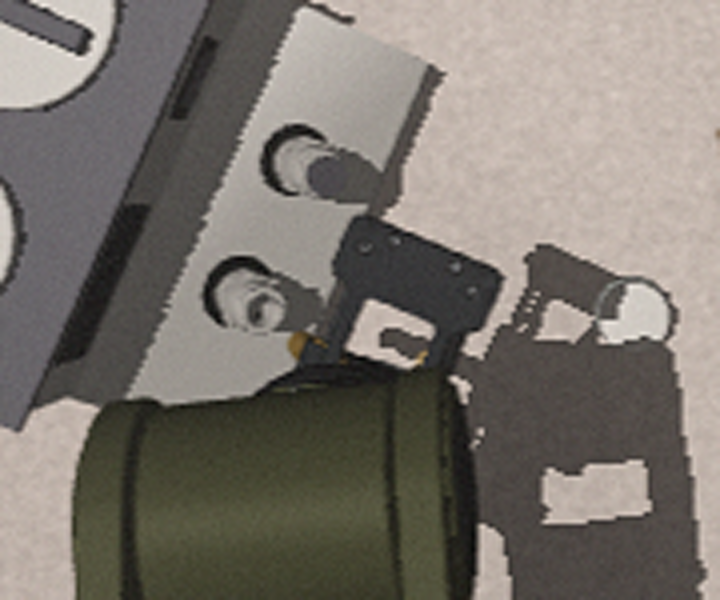

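```bash
python3 - <<'E'
from h import *
s=manip.read_state(); print(s['clock'],s['eef_pos'],s['eef_rot'],s['qd'])
p,d=optics.camera('wrist'); np.savez('w4.npz',p=p,d=d,pos=s['eef_pos'],rot=s['eef_rot'])
save('w4z',np.hstack([cv2.resize(p[60:180,290:370],None,fx=5,fy=5,interpolation=cv2.INTER_NEAREST),cv2.resize(p[60:180,290:370],None,fx=5,fy=5,interpolation=cv2.INTER_CUBIC)]))
c=wristcal(s);P=cloud(c,d)
R=Ro.from_euler('xyz',s['eef_rot']).as_matrix()
# brass mask -> points in tool frame
hsv=cv2.cvtColor(p,cv2.COLOR_RGB2HSV); m=(hsv[...,1]>110)&(hsv[...,0]>15)&(hsv[...,0]<32)
m[:, :300]=0;m[:,345:]=0;m[:120]=0;m[250:]=0
v,u=np.nonzero(m)
for r in range(140,250,8):
    k=u[v==r]
    if len(k): print(r,k.min(),k.max(), ((P[r,int(k.mean())]-s['eef_pos'])@R))
E
```

```text
5.45 [403.949  77.351 228.162] [ 3.141 -0.     1.176] [-0.031  0.009  0.001 -0.002 -0.002 -0.009]
148 314 329 [59.213  0.705 64.225]
156 313 330 [53.547  0.72  54.237]
164 313 330 [48.295  0.734 44.886]
172 312 330 [43.72   0.751 33.602]
180 312 331 [39.036  0.76  26.868]
188 312 331 [34.654  0.77  20.193]
196 311 332 [30.704  0.781 12.958]
204 311 332 [27.738  0.796  3.057]
212 310 333 [23.891  0.802 -1.562]
220 310 333 [20.556  0.811 -7.193]
228 309 333 [ 17.805   0.82  -13.758]
236 309 334 [ 14.718   0.827 -18.428]
244 309 334 [ 11.939   0.834 -23.3  ]
```

View pics/w4z.png

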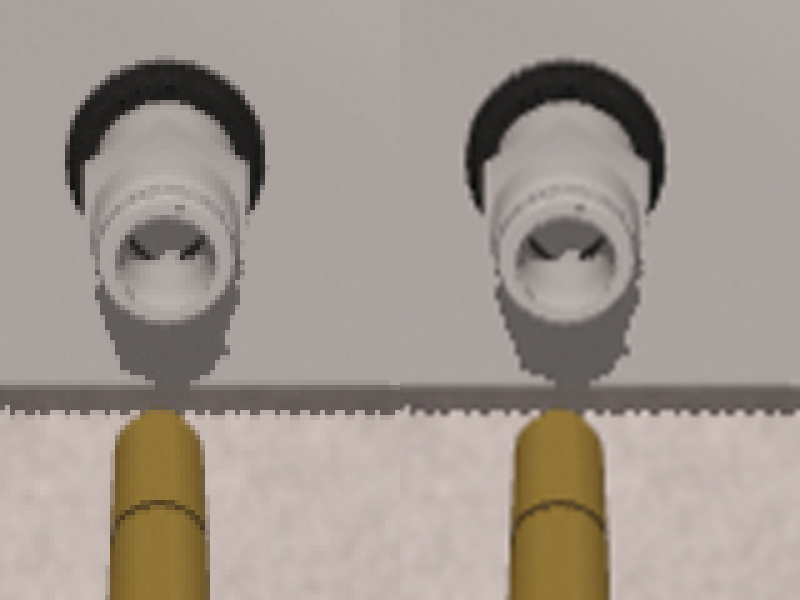

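```bash
python3 - <<'E'
from h import *
from scipy.optimize import fsolve
z=np.load('w4.npz'); H=np.linalg.inv(optics.get_calibration('wrist')['hand_eye']);K=optics.get_calibration('wrist')['intrinsics']
def row(x,zz):
    q=H@[x,.7,zz,1]; q=K@q[:3]; return q[1]/q[2]
for x0 in (-3,0,3):
    def f(a):
        th,s=a; t=np.array([np.sin(th),np.cos(th)]);n=np.array([t[1],-t[0]]);g=np.array([x0,-5])
        e=g+s*t+6*n; mk=g+(s-32)*t+7.5*n
        return row(*e)-141.6,row(*mk)-160.6
    a=fsolve(f,[.6,100]); print(x0,np.degrees(a[0]),a[1])
    th,s=a; print('tip tool',x0+s*np.sin(th),-5+s*np.cos(th))
# scene image tip, mark: crop at (280,50) scale 4
cs=optics.get_calibration('scene')
P=cloud(cs,np.load('s3.npz')['d'])
R=Ro.from_euler('xyz',z['rot']).as_matrix()
for (u,v) in ((280+343/4,50+322/4),(280+333/4,50+297/4),(280+310/4,50+245/4),(280+297/4,50+212/4)):
    # ray intersect tool plane y=.7
    o,d=ray(cs,u,v); yt=R[:,1]; k=(.7-(o-z['pos'])@yt)/(d@yt); X=o+k*d
    print(u,v,'plane-intersect tool',(X-z['pos'])@R,'depth',(P[int(round(v)),int(round(u))]-z['pos'])@R)
# mouth
c=wristcal(dict(eef_pos=z['pos'],eef_rot=z['rot'])); n=np.array([-.222,-.5295,.819]);
M0=None
for uv in ((323.3,112),):
    for cc in (-101,-99.5,-98):
        o,d=ray(c,*uv); X=o+d*(cc-o@n)/(d@n); print(cc,'mouth',X,(X-z['pos'])@R)
Pw=cloud(c,z['d']); print('depth mouth rim', (Pw[110:114,311:337]@n).mean(),)
A=Pw[70:84,290:310].reshape(-1,3); print('panel c from wrist', np.median(A@n))
E
```

```text
-3 30.28445601370211 122.03291661923485
tip tool 58.540390948981106 100.3793766371945
0 29.84036229815771 117.69492302769827
tip tool 58.56324467824023 97.09035840495608
3 29.385892949158254 113.28389022389821
tip tool 58.587185236697465 93.70817910244979
365.75 130.5 plane-intersect tool [60.602  0.7   73.   ] depth [61.866  4.504 67.912]
363.25 124.25 plane-intersect tool [51.748  0.7   53.434] depth [51.467  3.097 50.827]
357.5 111.25 plane-intersect tool [32.49   0.7   14.558] depth [33.774  0.62  13.483]
354.25 103.0 plane-intersect tool [21.809  0.7   -9.43 ] depth [21.179  0.885 -9.408]
-101 mouth [442.046 161.012 100.598] [ 91.839   2.886 127.594]
-99.5 mouth [441.979 160.883 102.328] [ 91.695   2.875 125.863]
-98 mouth [441.912 160.754 104.059] [ 91.551   2.865 124.133]
depth mouth rim -107.41844764214555
panel c from wrist -141.41824382186425
```

```bash
python3 - <<'E'
from h import *
p=np.load('w4.npz')['p']; q=p[180:330,260:390].astype(float); q=np.clip(q*1.8,0,255).astype(np.uint8)
a=cv2.resize(q,None,fx=4,fy=4,interpolation=cv2.INTER_CUBIC); 
save('w4f',a)
b=np.load('s3.npz')['p'][80:150,320:390]; b=np.clip(b.astype(float)*1.8,0,255).astype(np.uint8); save('s3f',cv2.resize(b,None,fx=8,fy=8,interpolation=cv2.INTER_NEAREST))
cs=optics.get_calibration('scene'); z=np.load('w4.npz'); R=Ro.from_euler('xyz',z['rot']).as_matrix()
for t in ((0,20,14),(0,20,-5),(8,20,14),(-8,20,14),(0,0,-5),(57,0,77)):
    q=cs['R']@(z['pos']+[-.3,1.1,.2]+R@np.array(t))+cs['t']; q=cs['intrinsics']@q; q=q[:2]/q[2]; print(t,q,(q-[320,80])*8)
E
```

```text
(0, 20, 14) [344.201 112.696] [193.607 261.569]
(0, 20, -5) [344.534 106.805] [196.272 214.437]
(8, 20, 14) [347.077 113.301] [216.614 266.408]
(-8, 20, 14) [341.335 112.093] [170.679 256.747]
(0, 0, -5) [346.726 102.489] [213.809 179.915]
(57, 0, 77) [364.82  131.052] [358.563 408.417]
```

View pics/w4f.png

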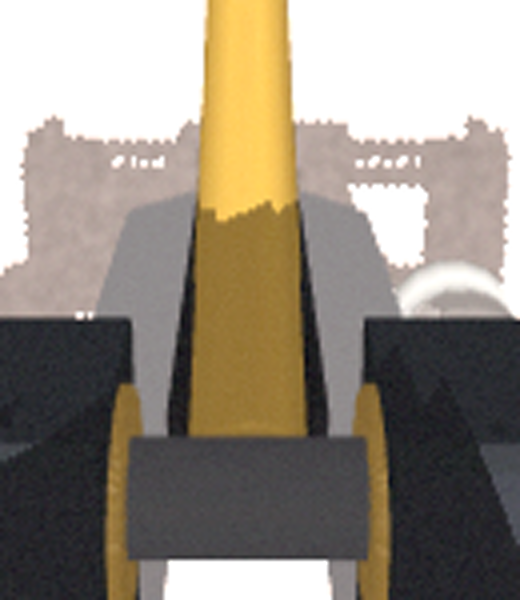

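View pics/s3f.png

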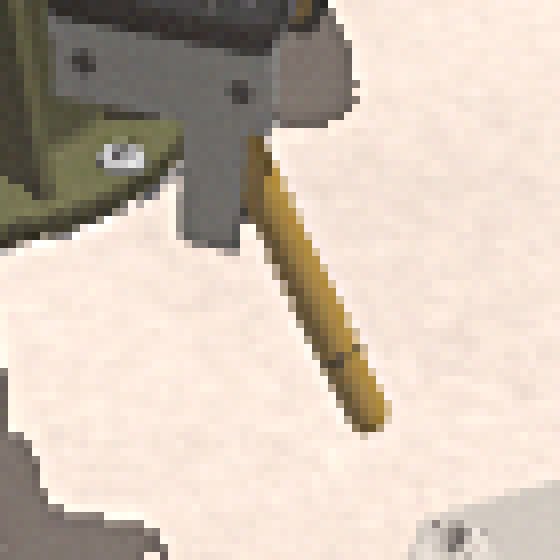

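Using the wrist camera and its depth data, the tip sits about (27, 1.5, 35) mm from a point 10 mm in front of the mouth. The tube leans about 28°. I'll step closer and look again.

Emit:
{"api": "jog_arm", "payload": {
  "deltas": "4 0.3 5 0 8; 10 0.7 13 0 8; 17 1 22 0 8; 23 1.3 30 0 8; 26 1.5 33.5 0 8; 27 1.5 35 0 8; 27 1.5 35 0 8; 27 1.5 35 0 8; 27 1.5 35 0 8; 27 1.5 35 0 8",
  "squeeze": 40
}}

```text
clock: 6.75
eef_pos: [415.9, 101.6, 192.5]
eef_rot: [3.141, -0.0, 1.175]
wrist_force: [1.0, 0.5, -0.4]
finger_gap: 14.3
```

```bash
cat > look.py <<'E'
from h import *
import sys
n=sys.argv[1]
s=manip.read_state(); print(s['clock'],s['eef_pos'],s['eef_rot'],s['wrist_force'],s['finger_gap'])
p,d=optics.camera('wrist'); np.savez('w'+n+'.npz',p=p,d=d,pos=s['eef_pos'],rot=s['eef_rot'])
q,d=optics.camera('scene'); np.savez('s'+n+'.npz',p=q,d=d)
b=lambda x:np.clip(x.astype(float)*1.5,0,255).astype(np.uint8)
save('v'+n,np.hstack([cv2.resize(p[60:180,280:360],None,fx=5,fy=5,interpolation=cv2.INTER_CUBIC),cv2.resize(b(q[90:190,335:401]),None,fx=6,fy=6,interpolation=cv2.INTER_CUBIC)]))
E
python3 look.py 5
```

```text
6.75 [415.864 101.557 192.539] [ 3.141 -0.     1.175] [ 1.03   0.465 -0.425] 14.305543677159765
```

View pics/v5.png

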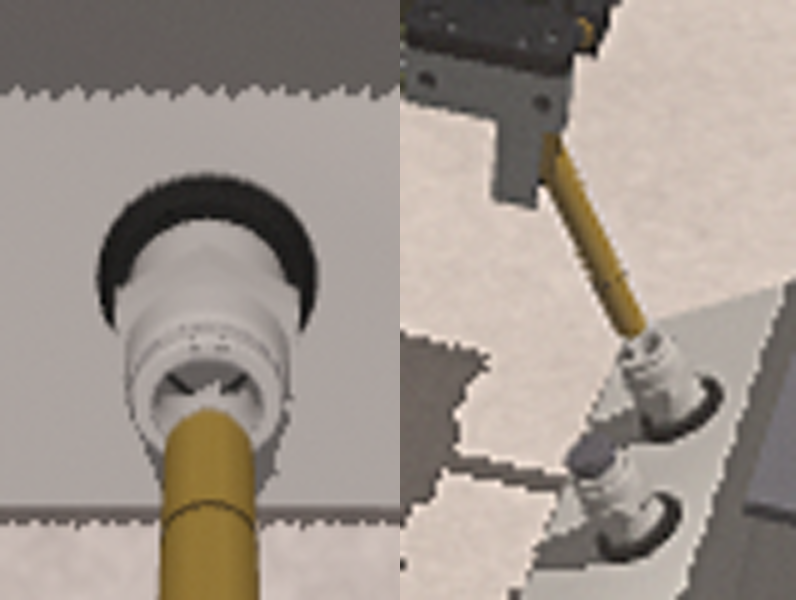

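```bash
python3 - <<'E'
from h import *
z=np.load('w5.npz');c=wristcal(dict(eef_pos=z['pos'],eef_rot=z['rot'])); n=np.array([-.222,-.5295,.819]);R=Ro.from_euler('xyz',z['rot']).as_matrix()
P=cloud(c,z['d'])
g=cv2.cvtColor(z['p'],cv2.COLOR_RGB2GRAY)
for r in range(120,150,2): print(r,g[r,304:342])
for v in (139.5,140.5,141.5):
    o,d=ray(c,321.6,v); X=o+d*(-99.5-o@n)/(d@n); print(v,X,(X-z['pos'])@R)
A=P[80:95,295:345].reshape(-1,3); print('panel c', np.median(A@n), 'rim', [np.round(P[r,305:338:3]@n,1) for r in (130,132,134)])
hsv=cv2.cvtColor(z['p'],cv2.COLOR_RGB2HSV); m=(hsv[...,1]>110)&(hsv[...,0]>15)&(hsv[...,0]<32)
m[:, :300]=0;m[:,345:]=0;m[:120]=0;m[250:]=0
v,u=np.nonzero(m); L=[]
for r in range(146,250,2):
    k=u[v==r]; q=P[r,int(k.mean())-2:int(k.mean())+3]; L.append(((q-z['pos'])@R).mean(0))
L=np.array(L); f=np.polyfit(L[:,2],L[:,0],1); th=np.arctan(f[0]); print('tilt',np.degrees(th),'surf x at z=-5',np.polyval(f,-5),'axis',np.polyval(f,-5)-7.5/np.cos(th),'row141 tip surf',L[0])
E
```

```text
120 [162 162 163 165 165 165 162 161 163 165 167 168 170 170 171 171 172 172
 172 171 170 169 169 166 163 162 158 157 161 165 165 164 164 161 160 132
  32  23]
122 [165 166 165 164 156 154 156 160 164 166 168 171 175 177 178 179 179 180
 178 178 176 174 170 169 164 162 159 156 151 150 158 165 166 166 165 162
  28  31]
124 [166 165 159 146 149 155 158 164 170 176 180 184 178 180 176 172 172 170
 172 172 175 174 180 179 176 171 165 159 152 148 142 141 165 166 164 143
  29  96]
126 [166 153 136 144 150 161 167 175 175 167 168 166 159 168 165 162 166 166
 165 169 165 164 163 153 155 157 170 169 160 153 143 136 133 166 165 135
 122 165]
128 [165 136 136 149 159 167 155 138 158 161 164 177 184 184 173 184 185 180
 179 182 178 184 182 169 161 155 153 150 155 164 152 139 128 139 165 155
 166 166]
130 [164 134 141 155 152 138 148 167 180 177 174 169 166 165 153 154 164 166
 165 153 153 154 167 167 171 171 177 158 142 129 163 145 130 127 166 166
 165 167]
132 [165 127 146 146 140 158 172 169 166 166 165 155 143 122 111 110 108 106
 109 110 116 123 135 156 165 165 166 169 169 156 140 139 134 12
[... 1230 characters left out ...]
116 110 106 102  96 140 165 137 104  94 100 166 166 165 166
 165 165]
139.5 [442.303 161.65  102.912] [65.634  1.194 89.632]
140.5 [441.97  160.853 102.307] [64.77   1.195 90.238]
141.5 [441.635 160.051 101.697] [63.901  1.195 90.847]
panel c -141.54089549022768 rim [array([-109.6, -106.2,  -99.8,  -99.8,  -99.3,  -98.8, -100.3,  -99.2,
        -99.2, -102.4, -105.2]), array([-107.6, -100.7,  -99.8,  -98.9, -114.2, -113.4, -114.8, -100.7,
        -99.3,  -99.1, -104.7]), array([-106.7, -100.2, -100.1, -114.2, -114. , -114.5, -116.1, -114.6,
        -99.5,  -99.2, -101. ])]
tilt 27.858017269501502 surf x at z=-5 21.936926376302104 axis 13.453802396669257 row141 tip surf [60.657  0.697 68.275]
```

The mouth centre is at (321.2,141), and the tip is 10 mm out on the axis with under 0.5 mm lateral error. Next I'll enter about 9 mm, then swing the grip so the bore rotates the tube to 35°.

Emit:
{"api": "jog_arm", "payload": {
  "deltas": "3 0 4.3 0 8; 6 0 8.6 0 8; 9 0 12.8 0 8; 10.9 0 15.6 0 8; 8.4 0 17.2 0 8; 5.2 0 19.2 0 8; 2 0 21.2 0 8; -2 0 23.6 0 8; -2 0 23.6 0 8; -2 0 23.6 0 8",
  "squeeze": 20
}}

```text
clock: 8.1
eef_pos: [415.1, 99.7, 168.9]
eef_rot: [3.142, 0.0, 1.175]
wrist_force: [0.3, 0.7, 1.4]
finger_gap: 14.6
```

```bash
python3 look.py 6
```

```text
8.1 [415.108  99.71  168.924] [3.142 0.    1.175] [0.272 0.667 1.435] 14.646795411416198
```

View pics/v6.png

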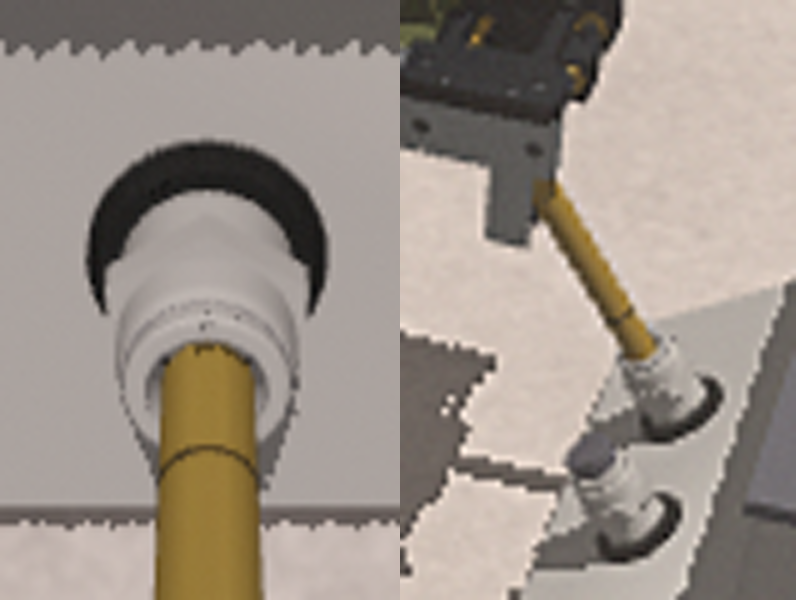

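The tip is inside the port, aligned, with about 1.6 N on the wrist. Next I'll push along the axis in small steps with a firm grip.

Emit:
{"api": "jog_arm", "payload": {
  "deltas": "0 0 0 0 8; 1.1 0 1.6 0 8; 2.3 0 3.3 0 8; 3.4 0 4.9 0 8; 4.6 0 6.5 0 8; 5.7 0 8.2 0 8; 6.9 0 9.8 0 8; 8 0 11.5 0 8; 9.2 0 13.1 0 8; 9.2 0 13.1 0 8",
  "squeeze": 60
}}

```text
clock: 9.45
eef_pos: [418.8, 108.1, 156.1]
eef_rot: [3.141, 0.0, 1.175]
wrist_force: [-1.3, -2.5, 8.7]
finger_gap: 13.7
```

```bash
python3 look.py 7
```

```text
9.45 [418.848 108.135 156.091] [3.141 0.    1.175] [-1.315 -2.456  8.707] 13.671698164277773
```

View pics/v7.png

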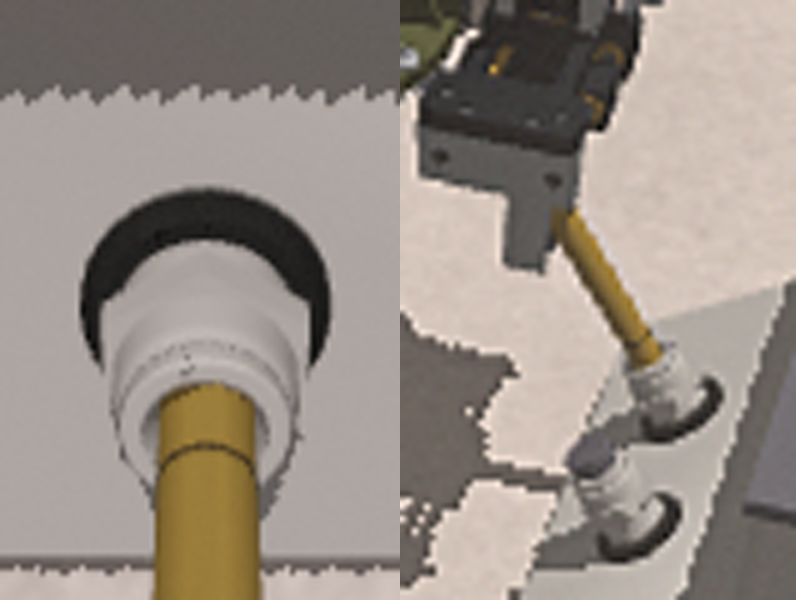

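Axial force is about 9 N against the seal, the fitting has sunk about 5 mm, and the tube isn't slipping in the grip. I'll keep pushing.

Emit:
{"api": "jog_arm", "payload": {
  "deltas": "0.9 0 1.2 0 8; 1.7 0 2.5 0 8; 2.6 0 3.7 0 8; 3.4 0 4.9 0 8; 4.3 0 6.1 0 8; 5.2 0 7.4 0 8; 6 0 8.6 0 8; 6.9 0 9.8 0 8; 6.9 0 9.8 0 8; 6.9 0 9.8 0 8"
}}

```text
clock: 10.8
eef_pos: [421.5, 114.4, 146.3]
eef_rot: [3.141, 0.0, 1.175]
wrist_force: [-1.6, -2.6, 8.3]
finger_gap: 13.7
```

```bash
python3 look.py 8
```

```text
10.8 [421.484 114.405 146.308] [3.141 0.    1.175] [-1.645 -2.61   8.344] 13.724460315317028
```

View pics/v8.png

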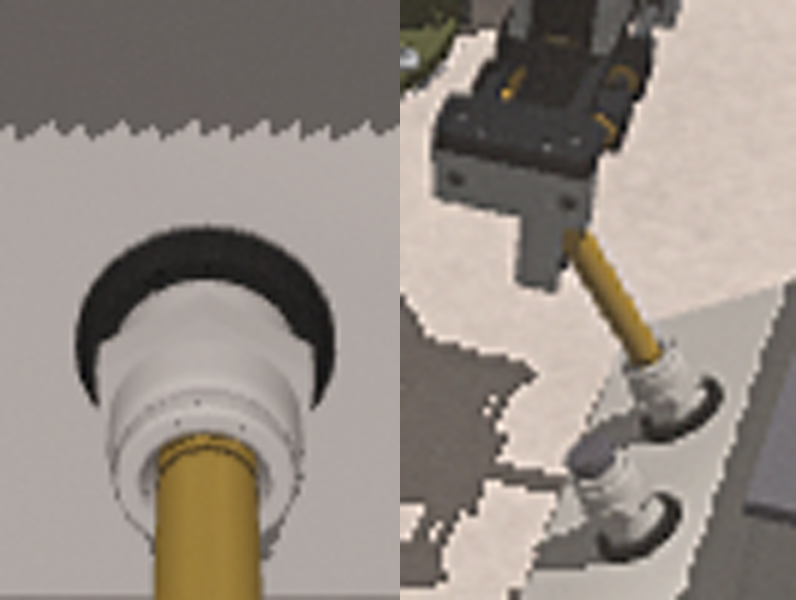

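The seal is passed and drag is about 8.5 N. The mark, at crop row ~448, is still 3–4 mm outside the mouth. I'll push 6 mm more and read the force.

Emit:
{"api": "jog_arm", "payload": {
  "deltas": "0.4 0 0.6 0 8; 0.9 0 1.2 0 8; 1.3 0 1.8 0 8; 1.7 0 2.5 0 8; 2.2 0 3.1 0 8; 2.6 0 3.7 0 8; 3 0 4.3 0 8; 3.4 0 4.9 0 8; 3.4 0 4.9 0 8; 3.4 0 4.9 0 8"
}}

```text
clock: 12.15
eef_pos: [423.2, 116.8, 142.7]
eef_rot: [3.139, 0.001, 1.175]
wrist_force: [-8.7, -13.6, 25.9]
finger_gap: 14.0
```

```bash
python3 look.py 9
```

```text
12.15 [423.162 116.809 142.66 ] [3.139 0.001 1.175] [ -8.731 -13.643  25.924] 13.981851234864333
```

View pics/v9.png

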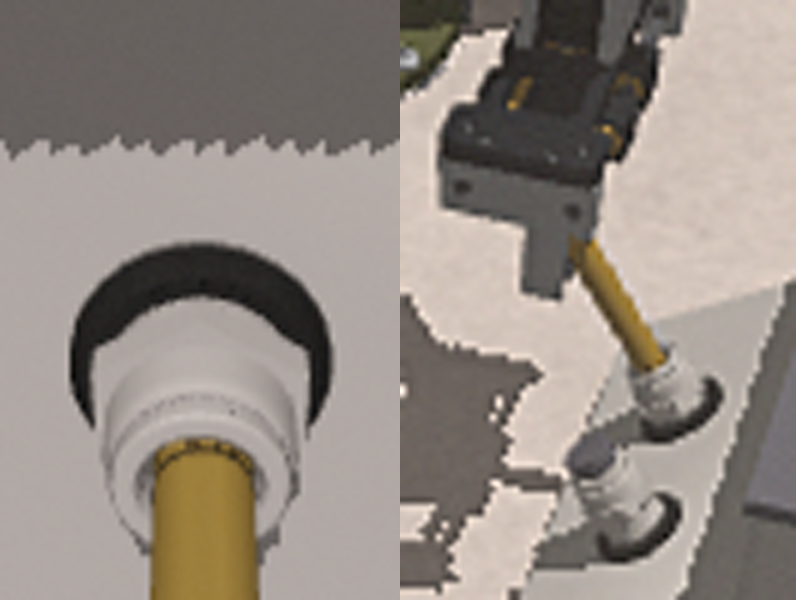

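Axial force is now about 30 N and the mark looks level with the mouth, so it seems to have bottomed. I'll back off with the grommet while still gripping, and check before opening.

Emit:
{"api": "jog_arm", "payload": {
  "deltas": "-0.6 0 -0.8 0 8; -1.2 0 -1.6 0 8; -1.7 0 -2.5 0 8; -2.3 0 -3.3 0 8; -2.9 0 -4.1 0 8; -3.5 0 -4.9 0 8; -4.1 0 -5.8 0 8; -4.6 0 -6.6 0 8; -5.2 0 -7.4 0 8; -5.2 0 -7.4 0 8"
}}

```text
clock: 13.5
eef_pos: [420.7, 112.9, 148.5]
eef_rot: [3.141, -0.0, 1.175]
wrist_force: [0.2, -0.5, 3.3]
finger_gap: 13.8
```

```bash
python3 look.py 10
```

```text
13.5 [420.651 112.95  148.464] [ 3.141 -0.     1.175] [ 0.192 -0.546  3.268] 13.834118259242851
```

View pics/v10.png

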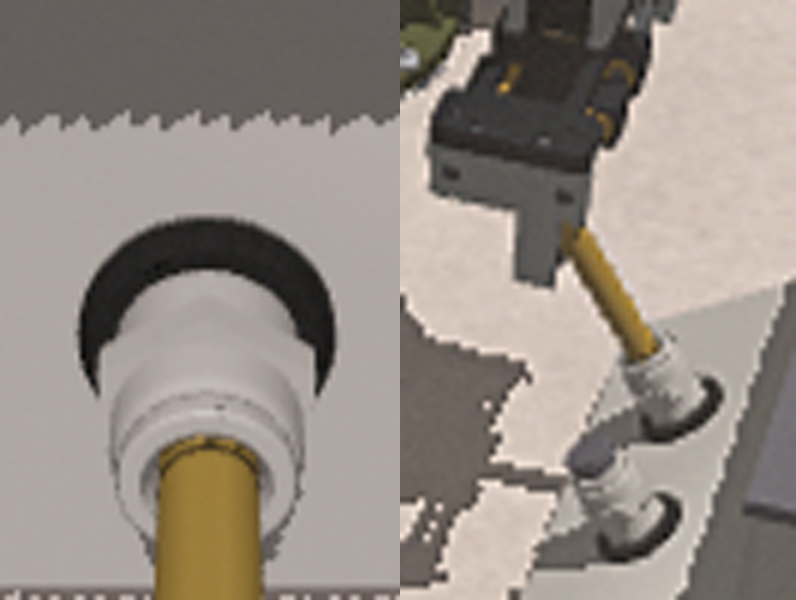

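```bash
cat > mark.py <<'E'
from h import *
import sys
z=np.load('w%s.npz'%sys.argv[1]);c=wristcal(dict(eef_pos=z['pos'],eef_rot=z['rot']))
M=np.array([441.8,160.4,102.0]); a=np.array([-.222,-.5295,.819]); a/=np.linalg.norm(a); h=np.array([-a[0],-a[1],0]);h/=np.linalg.norm(h); e=h-(h@a)*a; e/=np.linalg.norm(e)
def row(off,ax):
    q=c['intrinsics']@(c['R']@(M+e*off+a*ax)+c['t']); return q[:2]/q[2]
for ax in (4,2,0,-2,-4,-8,-12): print(ax,'mark top',row(7.5,ax),'cone rim far',row(10,ax),'outer far',row(15,ax))
g=cv2.cvtColor(z['p'],cv2.COLOR_RGB2GRAY)
for r in range(128,162): print(r,g[r,300:344:2])
E
python3 mark.py 10; python3 - <<'E'
from h import *
p=np.load('w10.npz')['p']; save('w10z',cv2.resize(p[130:175,296:348],None,fx=12,fy=12,interpolation=cv2.INTER_NEAREST))
E
```

```text
4 mark top [321.645 154.215] cone rim far [321.651 151.393] outer far [321.662 145.586]
2 mark top [321.646 152.46 ] cone rim far [321.651 149.64 ] outer far [321.662 143.839]
0 mark top [321.646 150.728] cone rim far [321.651 147.911] outer far [321.662 142.115]
-2 mark top [321.646 149.018] cone rim far [321.652 146.203] outer far [321.662 140.415]
-4 mark top [321.647 147.331] cone rim far [321.652 144.518] outer far [321.662 138.736]
-8 mark top [321.647 144.019] cone rim far [321.652 141.213] outer far [321.663 135.444]
-12 mark top [321.648 140.79 ] cone rim far [321.653 137.99 ] outer far [321.663 132.237]
128 [ 37 124 165 165 166 165 166 168 169 169 171 171 169 169 168 167 164 163
 164 161 120  29]
129 [ 97 159 165 165 165 167 168 171 173 173 174 173 173 170 169 168 167 164
 163 163 156  92]
130 [153 166 165 166 166 167 169 172 174 175 175 174 174 172 170 167 169 166
 163 164 163 150]
131 [164 165 165 167 169 168 169 172 174 175 175 175 173 173 170 166 167 168
 165 164 164 161]
132 [165 164 167 168 165 166 169 172 174 175 175 175 174 173 169 166 162 167
 169 166 163 161]
133 
[... 2050 characters left out ...]
2 114  71  90 144
 169 161 142 169]
155 [168 160 169 169 108 113  74 112 122 127 128 127 129 121 114  94 108 135
 169 163 166 169]
156 [169 168 169 169 107 120  94 112 122 126 127 127 128 121 114  98 120 131
 168 163 169 169]
157 [169 168 169 169 111 128 100 110 122 128 128 127 129 123 113  97 104 126
 169 162 169 169]
158 [169 168 169 169 114 134  97 112 123 128 127 127 129 123 115  98 126 126
 169 160 128 169]
159 [169 169 165 169 145 142  98 113 123 127 127 126 129 122 113  99 139 154
 169 153 158 169]
160 [169 170 144 169 154 146  97 112 122 128 125 126 129 123 115  99 144 167
 169 139 169 169]
161 [169 168 148 168 164 152  98 114 123 127 125 126 129 123 114  99 149 169
 169 118 169 169]
```

View pics/w10z.png

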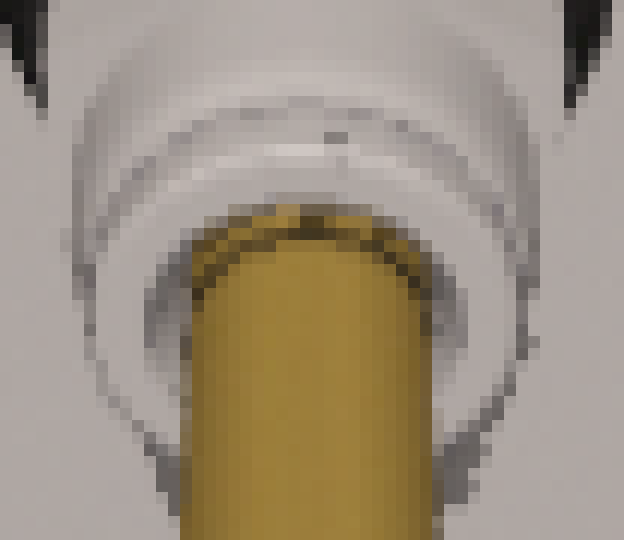

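The mark's top edge is at row ~149 and the far cone rim at row ~146.5. That 2.5–2.8 px gap is what I expect when the mark is level with the mouth (2.8 px), so the tube has bottomed to within about 0.5 mm. I'll let go and retreat upward.

Emit:
{"api": "jog_arm", "payload": {
  "deltas": "0 0 0 0 20; 0 0 0 0 40; 0 0 0 0 50; 0 0 0 0 50; 0 0 -5 0 50; -5 0 -25 0 50; -10 0 -55 0 50; -20 0 -85 0 50; -30 0 -105 0 50; -30 0 -110 0 50"
}}

```text
clock: 14.85
eef_pos: [409.3, 85.1, 259.7]
eef_rot: [3.14, -0.001, 1.174]
wrist_force: [-0.5, 0.3, -0.4]
finger_gap: 49.9
```

```bash
sed -i 's/128,162/100,100/' mark.py; python3 look.py 11; python3 mark.py 11; python3 - <<'E'
from h import *
save('w11',np.load('w11.npz')['p'])
p,d=optics.camera('top');save('t11',p)
E
```

```text
14.85 [409.268  85.076 259.683] [ 3.14  -0.001  1.174] [-0.459  0.316 -0.365] 49.923131851819136
4 mark top [321.037 119.838] cone rim far [321.038 117.75 ] outer far [321.04  113.495]
2 mark top [321.036 118.819] cone rim far [321.037 116.734] outer far [321.039 112.484]
0 mark top [321.036 117.809] cone rim far [321.037 115.727] outer far [321.038 111.483]
-2 mark top [321.035 116.808] cone rim far [321.036 114.728] outer far [321.038 110.491]
-4 mark top [321.035 115.815] cone rim far [321.036 113.738] outer far [321.037 109.507]
-8 mark top [321.034 113.854] cone rim far [321.034 111.783] outer far [321.036 107.565]
-12 mark top [321.032 111.927] cone rim far [321.033 109.862] outer far [321.035 105.657]
```

View pics/w11.png

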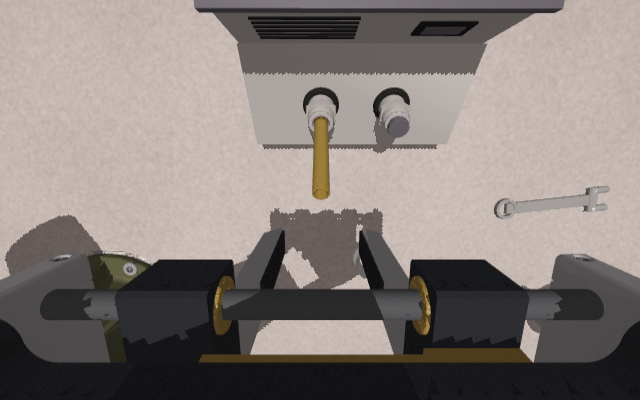

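View pics/v11.png

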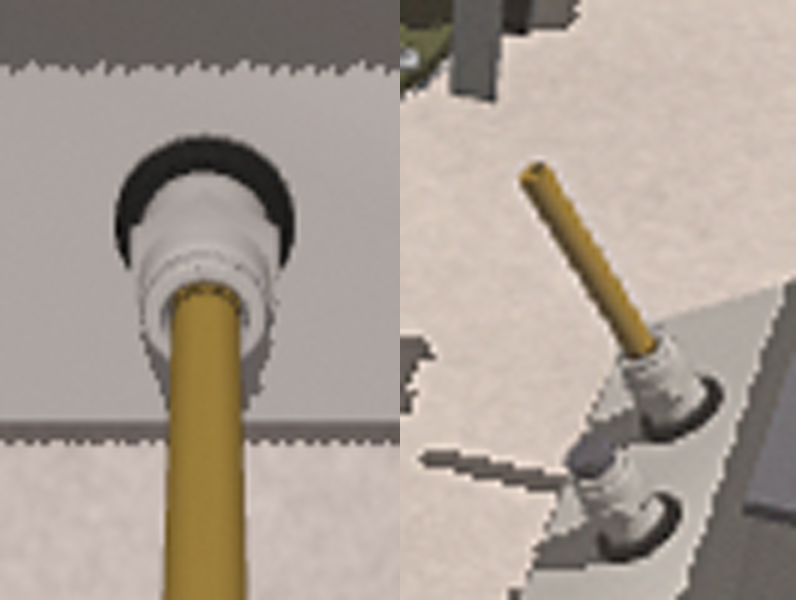

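View pics/t11.png

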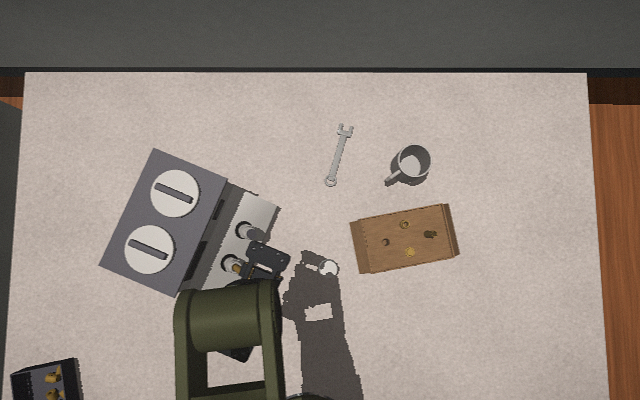

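```bash
python3 - <<'E'
from h import *
s=manip.read_state(); print(s['clock'],s['eef_pos'],s['wrist_force'],s['qd'])
p,d=optics.camera('wrist'); np.savez('w12.npz',p=p,d=d,pos=s['eef_pos'],rot=s['eef_rot'])
a=cv2.resize(p[105:135,301:341],None,fx=9,fy=9,interpolation=cv2.INTER_NEAREST);b=cv2.resize(p[178:208,301:341],None,fx=9,fy=9,interpolation=cv2.INTER_NEAREST)
save('w12z',np.hstack([a,b]))
c=wristcal(s); M=np.array([441.8,160.4,102.0]); a=np.array([-.222,-.5295,.819])
for ang in (-.08,0,.08):
    h=np.array([.386,.922,0]); aa=a+ang*np.array([.386*.819,.922*.819,.574]); aa/=np.linalg.norm(aa)
    q=c['intrinsics']@(c['R']@(M-32*a+140*aa)+c['t']); print(ang,q[:2]/q[2])
E
python3 mark.py 12|head -4
```

```text
15.0 [408.966  85.494 257.92 ] [ 0.126 -0.071 -0.7  ] [ 0.     0.01   0.008  0.    -0.002 -0.001]
-0.08 [321.796 204.028]
0 [321.812 195.611]
0.08 [321.829 185.782]
4 mark top [321.856 119.801] cone rim far [321.86  117.701] outer far [321.869 113.422]
2 mark top [321.857 118.773] cone rim far [321.861 116.677] outer far [321.869 112.404]
0 mark top [321.857 117.755] cone rim far [321.861 115.661] outer far [321.87  111.394]
-2 mark top [321.858 116.746] cone rim far [321.862 114.655] outer far [321.87  110.394]
```

View pics/w12z.png

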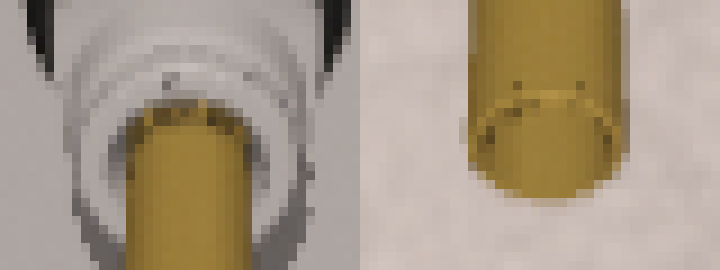

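```bash
python3 -c "
from h import *
print(workorder.sign_off())"
```

```text
the job is handed in; nothing more can be done
None
```

The long tube is in the open port, pushed past the seal to the stop and let go, and the job is handed in at about 15 s of the 42 s allowed. No verdict came back on sign-off, so the results below are my own checks.

**What I did:** The tool could not tilt, so I gripped the upright tube about 100 mm up and lifted its tip near the top of its hole. I then pivoted it in the jaws against the hole's rim and carried it to the port. I put the tip in the mouth and swung it into line, then pushed along the port's axis in small steps. The highest axial force I read was about 30 N. I eased back with the grommet to about 3 N before opening the jaws and backing away.

**Last checks (wrist camera):**
- **Depth:** the insertion mark sits at the mouth of the port to within about 0.5 mm, at row 117.8 against 117.75 expected.
- **Alignment:** the tube's upper end matches an in-line tube to about 0.013 rad.
- **Contact:** the gripper is open and clear, with only about 0.7 N left on the wrist.
- **Other items:** in the top view the short tube, mug, jar and spanner look unmoved. I judged this by eye and did not measure it.

**What disagreed:**
- **Grip and lean:** after the pivot, the tube leaned about 28° by the wrist camera and about 25° by the scene camera, instead of the 35° I planned. It also sat about 13 mm off-centre in the pads. The swing into the port corrected the lean.
- **Scene camera:** it read about 5–6 mm off at the gripper, so I used the wrist camera for the fit.

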